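# Bolt the well plate into the shaker

### The job

Push the well plate back along the shaker's deck with your fingertips until it is fully home against the back stop. Then press the sprung catch pad down with one fingertip and, keeping it down all the way, push the bolt's upright tab with the other until the bolt is fully out across the front of the plate; then let the catch spring up and leave everything clear. Only push and press: do not pinch, lift or tip the plate, and leave the timer, the marker and the other things around alone.

Things in the scene. Friction and masses are not known exactly. Their poses are not given: they have to be found in the camera images.
- dock: bench-top shaker, fixed: white housing under an aluminium deck. Origin on the bench under it; x points from its front to its back, y to its left, z up. Deck top at z = 50 mm, x -102 to 102, y -165 to 135 mm. Plate bay on the left, bolt and catch at the right front. Stop and rails stand 20 mm above the deck, the saddle round the bolt 24 mm. The rails leave the plate 2.5 mm each side
- well_plate: white 96-well plate, loose, about 0.15 kg, 86 x 128 x 30 mm to look at; to the touch a block of 82 mm (its x) by 124 mm (its y) by 30 mm high. Origin at the centre of its underside; axes about as the shaker's. It stands on the deck between the rails, 25 to 45 mm short of the back stop, in the way of the bolt
- plate_home (a point): fixed point on the deck where the plate's origin lies when the plate is against the back stop: x = 42, y = 50, z = 50 mm of the shaker. Axes as the shaker's. The home plate's front face, 41 mm before its origin, is 4 mm behind the bolt's path
- bolt (a joint): travel of the toothed steel bolt in m: 0 drawn back, 0.044 fully out (end stop). It slides to the shaker's +y, stays where it is left and drags with about 1.2 N. Its bar is 14 mm wide, 8 to 18 mm above the deck, on the line x = -10 mm of the shaker
- tab (a point): point on the bolt, moving with it: centre of the -y face of its upright tab, the face to push toward +y. The tab is 18 mm in x, 8 mm in y, and rises from 18 to 55 mm above the deck; this point is 39 mm above the deck. Before this face only the bar and two cheeks 16 mm high lie under a fingertip. Axes as the shaker's
- catch (a joint): how far the sprung catch is pressed down, in m: 0 up, 0.010 at its stop. The spring pushes back with 2.4 N at the top, 6.4 N at the stop. Its dog blocks the bolt's teeth unless pressed by more than 0.006; let go, it springs up. With the bolt fully out it comes up again and locks it; with the bolt 2 mm or more short of its end it stays stuck under a tooth
- pad (a point): point on the catch, moving with it: centre of the top of its flat ribbed pad, 22 mm in x by 105 mm in y, 38 mm above the deck when up. It lies 58 mm in front (-x) of the bolt's line, parallel to it, so a fingertip can ride along it beside the tab for the whole stroke: the tab's pushed face is 11.5 mm to -y of this point at first, 32.5 mm to +y at the end. Axes as the shaker's
- timer: the white 66 x 66 x 19 mm countdown timer lying on the right rear of the deck (bystander, loose); origin at the centre of its underside
- marker: a capped marker pen, 13 x 135 x 14 mm, lying on the bench in front of the shaker (bystander, loose); origin at the centre of its underside
- orange_cap: an orange screw cap, 24 mm across and 14 mm high, on the bench left of the shaker (bystander, loose); origin at the centre of its underside
- pipette_a: a hand pipette, 58 x 242 x 30 mm, lying on the bench further left (bystander, loose); origin at the centre of its underside
- pipette_b: another hand pipette of the same size, also lying on the bench further left (bystander, loose); origin at the centre of its underside
- book: a dark blue hard-backed lab book, 212 x 152 x 15 mm, at the far left (bystander, loose); origin at the centre of its underside

How it is judged:
By the outcome, as a careful person would: the job done as asked, in the order asked, and still so for the second after the job is handed in, with the robot touching nothing.
It also fails if it takes over 45 s, if anything falls off the work surface, if the arm or the gripper's body presses on something with over 40 N, if the wrist force passes 120 N, or if a joint passes its speed limit or range.

### The arm

A 6-joint arm with a two-finger parallel gripper is mounted at the origin on a cart in front of the work surface, level with it; the furniture and walls round the work are solid. World frame = base frame: x ahead of the robot, y to its left, z up, the work surface at z = 0. Lengths are in m, angles in rad, forces in N, time in s.
With the tool pointing down it reaches from about 0.4 to 0.825 m from the base axis. Payload 7 kg.
Tool frame: the origin (TCP) lies on the front face of the gripper's body, between the roots of the fingers; the fingertips stand 73 mm ahead of it and the grasp point (between the pads) lies 54 mm ahead of it; x points along the fingers, z is the direction in which the jaws open and shut, and the axes are right-handed (so a half turn about x gives the same grasp; the last joint's range is limited). The gripper opens to 85 mm and grips with 20 to 120 N. Pads are 22 mm wide; open, the fingers measure 114 mm over their backs; the gripper's body (76 mm by 85 mm) begins 54 mm behind the grasp point. The pads swing forward as they close: fully open they stand 13 mm farther back than shut.
Start: joints at [-1.059, 0.359, 0.012, 0, -1.224, -0.288], TCP at [0.15, -0.658, 0.304] pointing down, gripper open.
Joint ranges: [-3.07, 3.07], [-1.43, 2.12], [-1.02, 1.25], [-3.03, 1.67], [-3.05, -0], [-3.03, 3.03]. Speed limits (rad/s): [2.39, 2.39, 3.01, 3.14, 3.14, 3.14].

### API

Orientations are given as a 3x3 rotation matrix whose columns are the frame's x, y, z axes.
In Python, from rig import observe, camera, sign_off gives the robot as it stands.
- The arm moves only by the shell command python3 -m jog 'ROWS' [FORCE]. ROWS is JSON, a list of rows, each a list of 7 numbers: the shift along the tool's x, y, z in m, then the turn, a rotation vector about the tool's x, y, z in rad, then the finger opening in m, from 0 to 0.0854. In form: [[x, y, z, ax, ay, az, grip], ...]. A call has 1 to 12 rows; each row shifts and turns the pose as measured when the row begins, along the tool's axes as they then stand; what a row does not reach is not made up. A row lasts 1/8 s, in which the tool goes at most 62.5 mm and 10.7 degrees, less where a joint would pass 70% of its speed; a pose out of reach is approached as far as the arm can. A call with a gripper value outside its range is refused whole. The fingers move at their own pace and stop on an object; FORCE is the grip in N (left out, the last holds). Time passes only in rows, so rows that do not move let the fingers close. It gives the time, the measured TCP pose, the force and the opening at its end, in the units of the state.
- observe(): the state, without advancing time (a new reading comes with each control period).
- camera(name): name is "scene" or "top" or "wrist"; returns a dict with "frame" (400x640x3 uint8, blue, green, red), "fov_y" (degrees; the focal length in pixels is half the picture's height over the tangent of half this angle, whatever the lens; pixels are square), "cx", "cy" (the principal point, pixels), "extrinsics" (4x4, takes a point from camera to world coordinates); the wrist camera has in their place "mount" (4x4, takes a point from camera to tool coordinates, whose origin is the TCP and whose axes are the tool frame's). Camera axes: x right, y up, looking along -z (the intrinsics and any distortion apply to the point x, -y, -z); pixel columns grow to the right and rows downward; lengths in m; the calibration is good to about 2 mm. The wrist camera is an equidistant fisheye: a pixel r from the principal point sees the ray r / f radians off the axis. A picture is of the moment at which its call begins: read the wrist's pose just before it. There is no depth.
- sign_off(): hands the job in, once; it reports no verdict.
The state is a dict: "time": time; "joint_pos": joint angles; "dq": joint speeds; "tau": joint torques, N m; "tcp_pos": TCP position; "ee_rot": TCP orientation; "ft_force": force on the tool from outside, world axes, zero at the start; "torque": the same for the moment, N m; "opening": finger opening in m.
Only numpy, scipy, OpenCV 4.12 (cv2) and the standard library are available. Lean on these libraries where they do the work, as an engineer would, in place of code of your own. Each camera call takes 0.05 s, during which the arm holds its last target. There are 200 camera calls.

## Working session

There is one attempt and no reset: what is moved stays moved. The work goes in short steps, Python scripts to look and compute and a shell command to move; the robot and the scene stay as the last step left them, time stands still between calls to the robot, and variables do not carry over. Pictures are saved under pics/ and viewed, about 8 in all and at most 12, crops included, and the job is handed in when it is done.

```bash
mkdir -p pics; ls
python3 - <<'E'
from rig import observe,camera
import cv2,numpy as np
s=observe();print(s['time'],s['tcp_pos'],np.round(s['ee_rot'],3),s['ft_force'],s['opening'])
for n in ['scene','top']:
    c=camera(n);cv2.imwrite(f'pics/{n}0.png',c['frame']);print(n,c['fov_y'],c['cx'],c['cy'],np.round(c['extrinsics'],4).tolist(),[k for k in c])
E
```

```text
pics
0.0 [ 0.14969688 -0.65780754  0.30294984] [[-0.001 -0.975 -0.222]
 [ 0.002 -0.222  0.975]
 [-1.     0.     0.002]] [ 0.0682737  -0.33287363 -0.49106465] 0.08515631186270683
scene 55.018558206536895 316.9966958532237 196.46467181328603 [[-0.6231, 0.4852, -0.6135, -0.0293], [-0.7822, -0.3847, 0.4902, 0.6737], [0.0018, 0.7853, 0.6192, 0.6608], [0.0, 0.0, 0.0, 1.0]] ['frame', 'fov_y', 'cx', 'cy', 'extrinsics']
top 44.95670267533126 314.58418454776984 194.50404121750142 [[-0.0144, 0.999, -0.0412, 0.4972], [-0.9997, -0.0135, 0.0221, 0.2438], [0.0215, 0.0415, 0.9989, 1.2764], [0.0, 0.0, 0.0, 1.0]] ['frame', 'fov_y', 'cx', 'cy', 'extrinsics']
```

View pics/scene0.png

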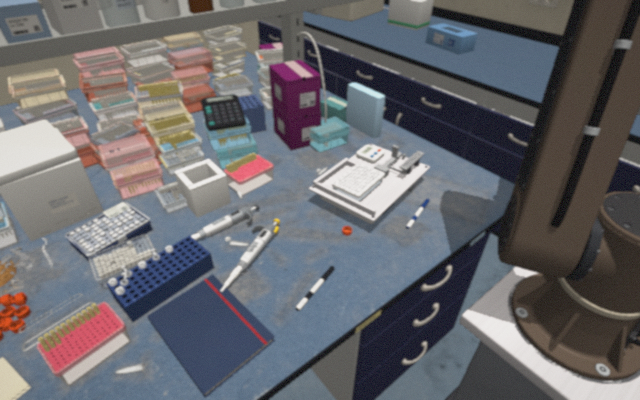

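View pics/top0.png

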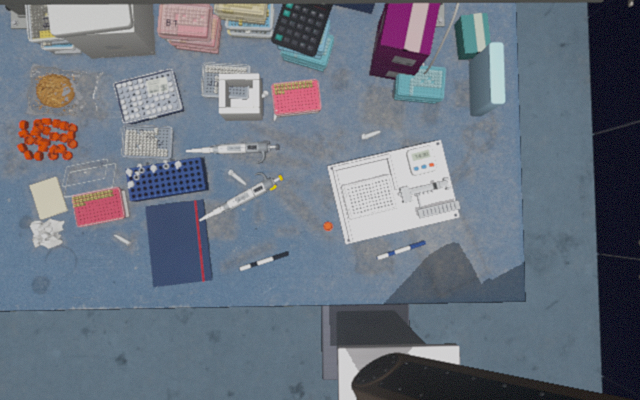

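The top view shows the shaker at about px (328–460, 140–243), with the plate at (370,195), the timer at (422,160), the bolt at (423,190) and the catch pad at (437,210). Next I'll enlarge it.

Run:
```python
import cv2
i=cv2.imread('pics/top0.png')[132:252,318:468]
cv2.imwrite('pics/topc.png',cv2.resize(i,None,fx=5,fy=5,interpolation=cv2.INTER_CUBIC))
```

```text
(no output)
```

View pics/topc.png

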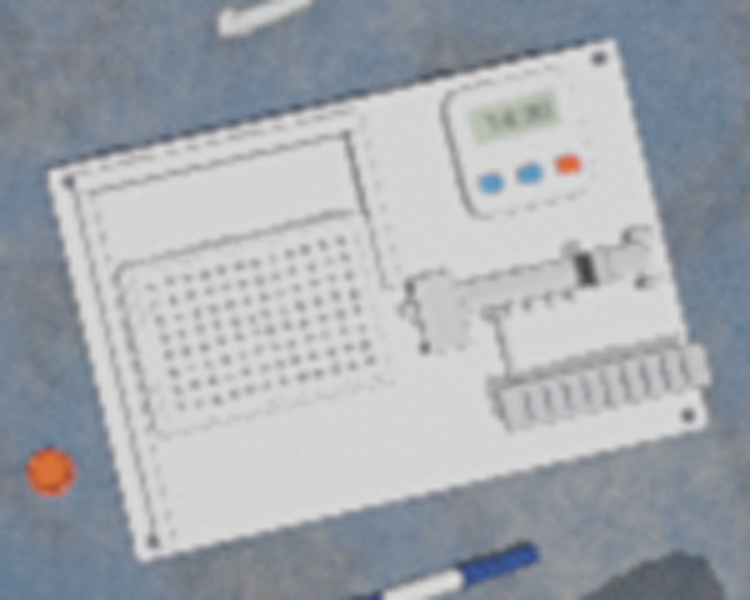

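The enlarged crop shows the deck corners at crop px BL(48,172), BR(615,42), FR(706,425) and FL(140,560). The dark-faced tab is near (587,268) and the pad spans (490–708, 345–430). I'll fit the dock pose from these.

```bash
cat > h.py <<'E'
import numpy as np
from rig import observe,camera
def ray_plane(c,uv,z,H=400):
    f=200/np.tan(np.radians(c['fov_y'])/2);E=np.array(c['extrinsics'])
    d=E[:3,:3]@np.array([(uv[0]-c['cx'])/f,-(uv[1]-c['cy'])/f,-1]);o=E[:3,3]
    return o+d*(z-o[2])/d[2]
def fit2(L,W):
    L=np.array(L,float);W=np.array(W,float);a=L-L.mean(0);b=W-W.mean(0)
    t=np.arctan2((a[:,0]*b[:,1]-a[:,1]*b[:,0]).sum(),(a*b).sum())
    R=np.array([[np.cos(t),-np.sin(t)],[np.sin(t),np.cos(t)]])
    p=W.mean(0)-R@L.mean(0);return t,R,p,(W-(L@R.T+p))
E
python3 - <<'E'
from h import *
c=camera('top')
up=lambda u,v:(318+(u+.5)/5-.5,132+(v+.5)/5-.5)
W=[ray_plane(c,up(*p),.05)[:2] for p in [(48,172),(615,42),(706,425),(140,560)]]
t,R,p,r=fit2([(.102,.135),(.102,-.165),(-.102,-.165),(-.102,.135)],W)
print(np.degrees(t),p,(r*1000).round(1))
g=lambda u,v,z:(R.T@(ray_plane(c,up(u,v),z)[:2]-p)*1000).round(1)
print('plate corners',[g(*q,.08) for q in [(118,265),(352,208),(392,380),(160,435)]])
print('pad',[g(*q,.088) for q in [(490,378),(697,343),(510,432),(710,385)]])
print('tab top', [g(*q,.105) for q in [(575,250),(592,250),(580,288),(598,284)]])
np.savez('dock.npz',t=t,R=R,p=p)
E
```

```text
12.292718174768433 [0.54983551 0.03069948] [[-0.7 -0.8]
 [-1.2  0. ]
 [ 1.1  1.7]
 [ 0.9 -1. ]]
plate corners [array([ 45.6, 113.1]), array([46.9, -7.1]), array([-40.9,  -6.6]), array([-41.2, 112.2])]
pad [array([-50.7, -52.6]), array([ -57.2, -157. ]), array([-78.9, -56. ]), array([ -78.9, -158.3])]
tab top [array([   1.2, -104.1]), array([  -0.7, -112.2]), array([ -17.4, -102. ]), array([ -17.5, -111.1])]
```

```bash
cat >> h.py <<'E'
def dock():
    d=np.load('dock.npz');R=np.eye(3);R[:2,:2]=d['R'];return R,np.r_[d['p'],.05]
def delta(x,y,z,yaw=0):
    """tool-frame shift (m) and turn to put TCP at dock mm (z above deck) with tool x down, tool z along dock y turned by yaw deg"""
    R,p=dock();s=observe();T=np.array(s['ee_rot']);P=np.array(s['tcp_pos'])
    from scipy.spatial.transform import Rotation as Q
    G=R@Q.from_euler('z',yaw,degrees=True).as_matrix()@np.array([[0,-1,0],[0,0,1],[-1,0,0.]])
    d=T.T@(p+R@(np.array([x,y,z])/1000)-P);w=Q.from_matrix(T.T@G).as_rotvec()
    print('t%.2f now dock mm'%s['time'],(R.T@(P-p)*1000).round(1),'shift mm',(d*1000).round(1),'turn',w.round(4),'F',np.round(R.T@s['ft_force'],2),'open',round(s['opening'],4))
E
python3 -c "
from h import *;delta(-40,-20,240)"
```

```text
t0.15 now dock mm [-537.5 -587.6  253.1] shift mm [  13.8 -502.7  563. ] turn [ 0.0092  0.0013 -0.0001] F [ 0.01 -0.33 -0.11] open 0.0856
```

```bash
python3 -m jog '[[0,-0.048,0.034,0,0,0,0.06],[0,-0.048,0.034,0,0,0,0.06],[0,-0.048,0.034,0,0,0,0.06],[0,-0.04,0.045,0,0,0,0.06],[0,-0.04,0.045,0,0,0,0.06],[0,-0.04,0.045,0,0,0,0.06],[0,-0.04,0.045,0,0,0,0.06],[0,-0.04,0.045,0,0,0,0.06],[0,-0.04,0.045,0,0,0,0.06],[0,-0.04,0.045,0,0,0,0.06],[0,-0.03,0.045,0,0,0,0.06],[0,0,0,0,0,0,0.06]]'; python3 -c "
from h import *;delta(-40,-20,240)"
```

```text
time: 1.65
tcp_pos: [0.4994, -0.0897, 0.3012]
ee_rot: [[-0.002, -0.976, -0.22], [0.004, -0.22, 0.976], [-1.0, 0.001, 0.005]]
ft_force: [0.0, -0.6, 0.6]
opening: 0.06
t1.65 now dock mm [ -74.9 -106.9  251.2] shift mm [ 11.6 -35.5  86.6] turn [ 0.007   0.0047 -0.0007] F [-0.09 -0.63  0.6 ] open 0.06
```

Run:
```python
from h import *;import cv2
s=observe();c=camera('wrist')
print(c['fov_y'],c['cx'],c['cy'],np.round(c['mount'],4).tolist())
np.savez('w1.npz',T=s['ee_rot'],P=s['tcp_pos'],M=c['mount'],k=[c['fov_y'],c['cx'],c['cy']])
cv2.imwrite('pics/w1.png',c['frame'])
```

```text
65.70646984690485 318.7191362501351 198.25210571940505 [[0.0001, 0.32, -0.9474, -0.0696], [-0.0003, 0.9474, 0.32, 0.0832], [1.0, 0.0002, 0.0002, 0.0004], [0.0, 0.0, 0.0, 1.0]]
```

View pics/w1.png

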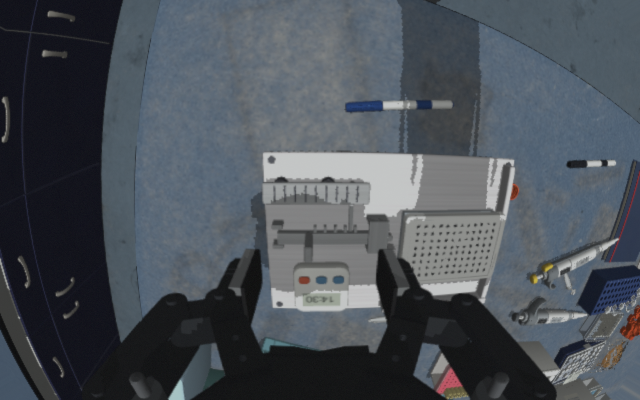

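The wrist view shows the deck at px (263–515, 152–308), front at the top. The pad is at (265–368, 183–203), the tab is somewhere on the bolt at y≈235, and the plate is at (400–502, 212–287). Next I'll enlarge it.

Run:
```python
import cv2
i=cv2.imread('pics/w1.png')[145:315,255:520]
cv2.imwrite('pics/w1c.png',cv2.resize(i,None,fx=3,fy=3,interpolation=cv2.INTER_CUBIC))
```

```text
(no output)
```

View pics/w1c.png

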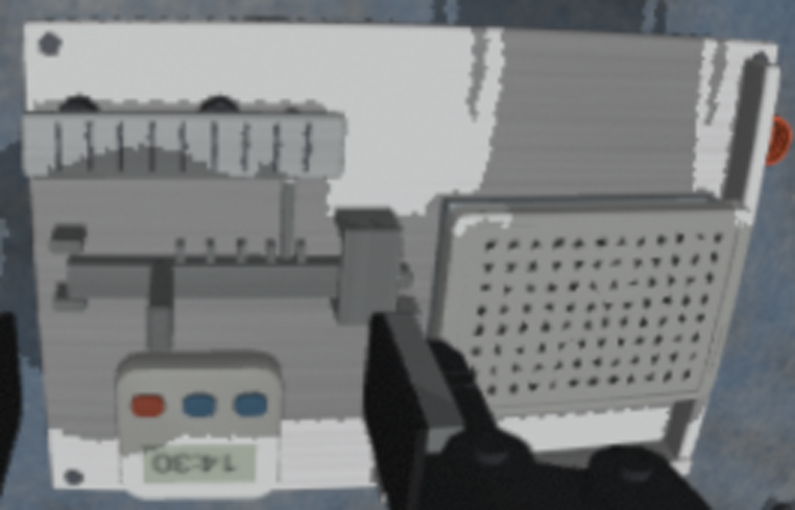

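The crop shows deck corners FR(24,22), FL(778,43) and BR(53,488). The pad top spans (24–343, 113–178). The tab has its front face at (150–173, 262–305) and its top at (148–172, 305–350).

```bash
cat >> h.py <<'E'
def wray(w,uv,z):
    k=w['k'];f=200/np.tan(np.radians(k[0])/2)
    a=np.array([uv[0]-k[1],uv[1]-k[2]]);r=np.hypot(*a);th=r/f
    d=np.r_[np.sin(th)*a[0]/r,-np.sin(th)*a[1]/r,-np.cos(th)]
    M=w['M'];d=w['T']@M[:3,:3]@d;o=w['P']+w['T']@M[:3,3]
    return o+d*(z-o[2])/d[2]
E
python3 - <<'E'
from h import *
w=np.load('w1.npz')
up=lambda u,v:(255+(u+.5)/3-.5,145+(v+.5)/3-.5)
W=[wray(w,up(*p),.05)[:2] for p in [(53,488),(24,22),(778,43)]]
t,R,p,r=fit2([(.102,-.165),(-.102,-.165),(-.102,.135)],W)
print(np.degrees(t),p,(r*1000).round(1))
g=lambda u,v,z:(R.T@(wray(w,up(u,v),z)[:2]-p)*1000).round(1)
print('plate',[g(*q,.08) for q in [(445,207),(738,210),(700,400)]])
print('pad',[g(*q,.088) for q in [(24,113),(343,113),(343,178),(24,178)]])
print('tab top', [g(*q,.105) for q in [(147,305),(172,305),(148,350),(171,350)]])
print('tab base', [g(*q,.068) for q in [(150,262),(175,262)]])
E
```

```text
12.367128261990757 [0.55011854 0.02991514] [[-0.9  0.5]
 [ 0.1  1.2]
 [ 0.8 -1.6]]
plate [array([-43.8, -17. ]), array([-41.2, 105.2]), array([ 45. , 109.6])]
pad [array([ -78.9, -158.3]), array([-79.3, -56.5]), array([-57.2, -55.2]), array([ -56.8, -159.4])]
tab top [array([ -19.7, -118.9]), array([ -19.8, -110.8]), array([  -2.9, -118.8]), array([  -3. , -111.2])]
tab base [array([ -17.9, -119.3]), array([ -17.9, -110.3])]
```

Run:
```python
from h import *
t=np.radians(12.33);np.savez('dock.npz',t=t,R=np.array([[np.cos(t),-np.sin(t)],[np.sin(t),np.cos(t)]]),p=np.array([.5500,.0303]))
delta(-85,50,80)
```

```text
t1.70 now dock mm [ -75.9 -107.4  251.1] shift mm [171.9   8.1 156.7] turn [ 0.0053  0.0047 -0.0011] F [-1.45 -0.93 -0.53] open 0.0599
```

```bash
python3 -m jog '[[0,0.003,0.04,0.005,0.005,-0.001,0.06],[0,0.003,0.042,0,0,0,0.06],[0.02,0.002,0.042,0,0,0,0.06],[0.03,0,0.035,0,0,0,0.06],[0.04,0,0,0,0,0,0.06],[0.04,0,0,0,0,0,0.06],[0.03,0,0,0,0,0,0.06],[0,0,0,0,0,0,0.06]]'; python3 -c "
from h import *;delta(-85,50,80)"
```

```text
time: 2.7
tcp_pos: [0.4549, 0.0597, 0.138]
ee_rot: [[0.002, -0.979, -0.205], [0.0, -0.205, 0.979], [-1.0, -0.002, -0.0]]
ft_force: [0.7, -0.3, -0.5]
opening: 0.0602
t2.70 now dock mm [-86.6  49.   88. ] shift mm [ 8.  -1.6  1. ] turn [-0.0088 -0.0003  0.0019] F [ 0.65 -0.4  -0.55] open 0.0602
```

```bash
python3 -m jog '[[0.008,0,0.001,-0.008,0,0.002,0.06],[0,-0.012,0,0,0,0,0.06],[0,-0.012,0,0,0,0,0.06],[0,-0.008,0,0,0,0,0.06],[0,-0.006,0,0,0,0,0.06],[0,-0.006,0,0,0,0,0.06],[0,-0.006,0,0,0,0,0.06],[0,-0.006,0,0,0,0,0.06]]'
python3 - <<'E'
from h import *;import cv2
delta(-10,50,80)
s=observe();c=camera('wrist')
np.savez('w2.npz',T=s['ee_rot'],P=s['tcp_pos'],M=c['mount'],k=[c['fov_y'],c['cx'],c['cy']])
cv2.imwrite('pics/w2.png',c['frame'])
E
```

```text
time: 3.7
tcp_pos: [0.5148, 0.073, 0.1336]
ee_rot: [[0.004, -0.977, -0.212], [0.002, -0.212, 0.977], [-1.0, -0.004, 0.001]]
ft_force: [-1.6, -0.2, 0.7]
opening: 0.06
t3.70 now dock mm [-25.2  49.3  83.6] shift mm [  3.7 -15.2   0.7] turn [-0.0013  0.0008  0.0044] F [-1.63  0.13  0.65] open 0.06
```

View pics/w2.png

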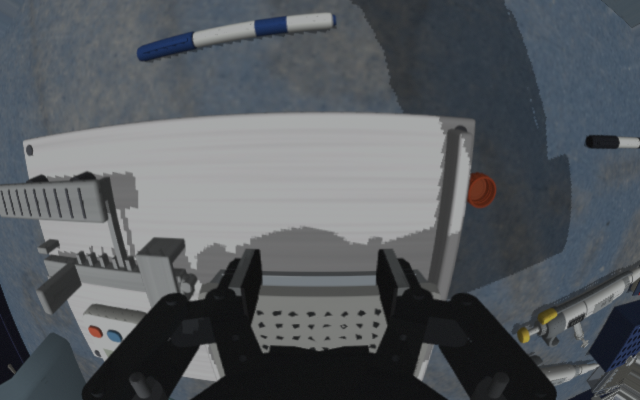

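The picture shows both fingers behind the plate's front edge at y≈280 px, clear of the saddle at (160,265). The push force is 1.6 N, so I'll continue in small steps.

```bash
python3 -m jog '[[0.001,-0.005,0,0,0,0.003,0.06],[0,-0.004,0,0,0,0,0.06],[0,-0.003,0,0,0,0,0.06]]'; python3 -c "
from h import *;delta(-10,50,82)"; python3 -m jog '[[0,-0.0025,0,0,0,0,0.06]]';python3 -m jog '[[0,-0.002,0,0,0,0,0.06]]';python3 -c "
from h import *;delta(-10,50,82)"
```

```text
time: 4.12
tcp_pos: [0.5279, 0.076, 0.1325]
ee_rot: [[0.001, -0.977, -0.213], [0.001, -0.213, 0.977], [-1.0, -0.001, 0.001]]
ft_force: [-1.3, -0.6, 1.5]
opening: 0.0599
t4.12 now dock mm [-11.8  49.4  82.5] shift mm [ 0.5 -1.8  0.6] turn [-0.0009  0.0007  0.0014] F [-1.39 -0.3   1.53] open 0.0599
time: 4.25
tcp_pos: [0.5305, 0.0765, 0.1325]
ee_rot: [[0.001, -0.977, -0.213], [0.001, -0.213, 0.977], [-1.0, -0.001, 0.001]]
ft_force: [-1.5, 0.2, 1.6]
opening: 0.0598
time: 4.38
tcp_pos: [0.531, 0.0764, 0.1322]
ee_rot: [[-0.002, -0.977, -0.212], [-0.0, -0.212, 0.977], [-1.0, 0.002, 0.0]]
ft_force: [-10.7, 0.2, 6.9]
opening: 0.06
t4.38 now dock mm [-8.7 49.1 82.2] shift mm [0.2 1.3 0.9] turn [-0.0013  0.0003 -0.0022] F [-10.4    2.43   6.9 ] open 0.06
```

```bash
python3 -m jog '[[0,-0.001,0,0,0,0,0.06]]';python3 -c "
from h import *;delta(-10,50,82);print(observe()['torque'])"; python3 -m jog '[[0,0.006,0,0,0,0,0.06],[0,0.01,0,0,0,0,0.06],[0,0.015,0,0,0,0,0.06],[-0.03,0.01,0,0,0,0,0.06],[-0.04,0,0,0,0,0,0.06],[-0.04,0,0,0,0,0,0.06],[-0.04,0,0,0,0,0,0.06]]'
python3 - <<'E'
from h import *;import cv2
delta(-68,-136,160,0);delta(-40,-136,160,90);delta(-40,-136,160,-90);print(observe()['joint_pos'])
E
```

```text
time: 4.5
tcp_pos: [0.531, 0.0764, 0.132]
ee_rot: [[-0.004, -0.977, -0.212], [-0.001, -0.212, 0.977], [-1.0, 0.004, 0.0]]
ft_force: [-4.0, -0.9, 2.0]
opening: 0.0599
t4.50 now dock mm [-8.7 49.  82. ] shift mm [-0.   1.3  1. ] turn [-0.0013  0.0002 -0.0042] F [-4.12  0.01  2.05] open 0.0599
[0.18153746 1.47221831 0.09677413]
time: 5.38
tcp_pos: [0.4846, 0.0657, 0.2832]
ee_rot: [[-0.008, -0.977, -0.212], [-0.002, -0.212, 0.977], [-1.0, 0.009, -0.001]]
ft_force: [0.6, 0.3, -0.2]
opening: 0.06
t5.38 now dock mm [-56.3  48.6 233.2] shift mm [  73.4   10.8 -184.6] turn [-0.0016 -0.0006 -0.0085] F [ 0.62  0.18 -0.2 ] open 0.06
t5.38 now dock mm [-56.3  48.6 233.2] shift mm [  73.2  -17.2 -184.5] turn [-1.5724  0.0062 -0.0072] F [ 0.62  0.18 -0.2 ] open 0.06
t5.38 now dock mm [-56.3  48.6 233.2] shift mm [  73.2  -17.2 -184.5] turn [ 1.5692 -0.0072 -0.0062] F [ 0.62  0.18 -0.2 ] open 0.06
[ 0.5364186   0.06979976 -0.41160166 -0.00233977 -1.0976653  -1.89250723]
```

```bash
python3 -m jog '[[0,0,-0.02,-0.17,0,0,0.044],[0,0,-0.02,-0.17,0,0,0.044],[0,0,-0.02,-0.17,0,0,0.044],[0,0,0,-0.17,0,0,0.044],[0,0,0,-0.17,0,0,0.044],[0,0,0,-0.17,0,0,0.044],[0,0,0,-0.17,0,0,0.044],[0,0,0,-0.17,0,0,0.044],[0,0,0,-0.17,0,0,0.044],[0,0,0,0,0,0,0.044]]';  python3 - <<'E'
from h import *;import cv2
delta(-39,-140,150,90);print(observe()['joint_pos'])
s=observe();c=camera('wrist')
np.savez('w3.npz',T=s['ee_rot'],P=s['tcp_pos'],M=c['mount'],k=[c['fov_y'],c['cx'],c['cy']])
cv2.imwrite('pics/w3.png',c['frame'])
E
```

```text
time: 6.62
tcp_pos: [0.4998, 0.0083, 0.2871]
ee_rot: [[0.003, 0.22, -0.976], [0.004, -0.976, -0.22], [-1.0, -0.003, -0.003]]
ft_force: [-0.6, -0.2, -0.4]
opening: 0.044
t6.62 now dock mm [-53.7 -10.8 237.1] shift mm [ 86.8 129.6 -13.6] turn [ 0.0064 -0.0032  0.0029] F [-0.62 -0.08 -0.41] open 0.044
[ 0.40888493  0.07957    -0.39108701 -0.00256114 -1.09640613 -0.18611621]
```

View pics/w3.png

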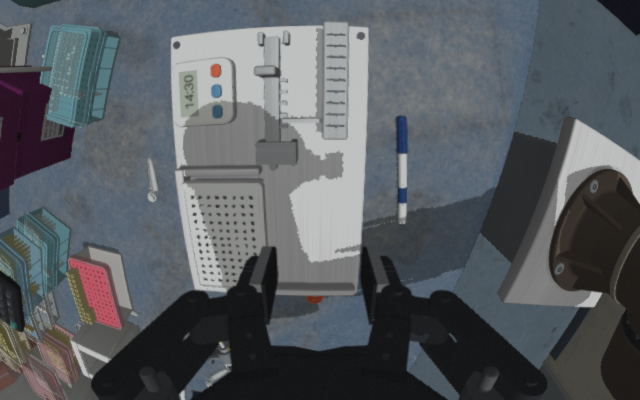

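The plate now sits against the back rail: front edge at column ≈266 near (266,184), back edge at column ≈188. The tab is at (267,71) and the pad at (323–347, 22–138).

Run:
```python
from h import *
w=np.load('w3.npz');R,p=dock()
g=lambda u,v,z:(R.T@(wray(w,(u,v),z)-p)*1000).round(1)
print('plate front R/L, back',g(265,183,.08),g(267,260,.08),g(188,183,.08))
print('deck corners',g(172,38,.05),g(368,26,.05))
print('pad',g(323,22,.088),g(346,22,.088),g(347,138,.088))
print('tab top',g(255,66,.105),g(280,66,.105),g(255,76,.105))
```

```text
plate front R/L, back [ -3.5 -13.4  30. ] [-0.7 69.4 30. ] [ 75.3 -13.7  30. ]
deck corners [  99.7 -163.5   -0. ] [-100.7 -165.6   -0. ]
pad [ -56.6 -158.9   38. ] [ -76.1 -159.3   38. ] [-78.3 -57.1  38. ]
tab top [  -2.2 -119.    55. ] [ -22.5 -118.2   55. ] [  -2.1 -110.7   55. ]
```

```bash
python3 -m jog '[[0.01,0.05,-0.005,0.006,-0.003,0.003,0.044],[0.02,0.05,-0.005,0,0,0,0.044],[0.02,0.025,-0.004,0,0,0,0.044],[0.03,0.003,0,0,0,0,0.044],[0.025,0,0,0,0,0,0.044],[0.006,0,0,0,0,0,0.044]]'; python3 -c "
from h import *;delta(-39,-138,115,90)"
```

```text
time: 7.42
tcp_pos: [0.5415, -0.1169, 0.1743]
ee_rot: [[0.005, 0.189, -0.982], [0.001, -0.982, -0.189], [-1.0, 0.0, -0.005]]
ft_force: [-0.6, 0.9, 0.2]
opening: 0.0439
t7.42 now dock mm [ -39.8 -142.   124.3] shift mm [ 9.3 -4.  -0.6] turn [-0.0251 -0.0049 -0.0001] F [-0.38  1.01  0.22] open 0.0439
```

```bash
python3 -m jog '[[0.005,-0.004,-0.001,-0.025,-0.005,0,0.044],[0.004,0,0,0,0,0,0.044]]'
python3 - <<'E'
from h import *;import cv2
delta(-39,-138,105,90)
c=camera('wrist');cv2.imwrite('pics/w4.png',c['frame'])
E
```

```text
time: 7.68
tcp_pos: [0.5423, -0.1122, 0.1662]
ee_rot: [[0.001, 0.213, -0.977], [-0.0, -0.977, -0.213], [-1.0, 0.001, -0.001]]
ft_force: [0.1, 1.2, 0.2]
opening: 0.0441
t7.67 now dock mm [ -38.  -137.6  116.2] shift mm [11.2  0.4  1.1] turn [-0.0001 -0.0011 -0.0006] F [0.37 1.17 0.17] open 0.0441
```

View pics/w4.png

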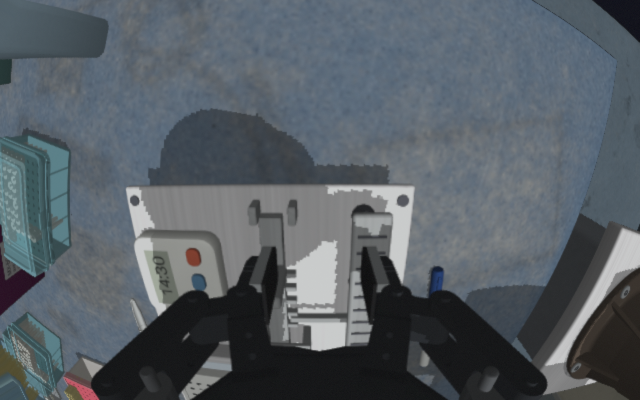

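The right finger stands over the pad (352–392, 215+) and the left one over the bolt bar, with the tab hidden behind it as intended. I'll descend by feel.

```bash
python3 -m jog '[[0.004,0,0.001,0,0,0,0.044],[0.003,0,0,0,0,0,0.044]]';python3 -m jog '[[0.003,0,0,0,0,0,0.044]]' | grep -E "tcp|ft";python3 -m jog '[[0.003,0,0,0,0,0,0.044]]'| grep -E "tcp|ft"; python3 -c "
from h import *;delta(-39,-138,98,90)"
```

```text
time: 7.98
tcp_pos: [0.5417, -0.1121, 0.1596]
ee_rot: [[0.003, 0.213, -0.977], [-0.0, -0.977, -0.213], [-1.0, 0.001, -0.003]]
ft_force: [-0.3, -0.4, -0.4]
opening: 0.0439
tcp_pos: [0.5418, -0.1122, 0.1568]
ft_force: [-0.4, 0.1, 3.0]
tcp_pos: [0.5418, -0.1122, 0.1539]
ft_force: [-0.9, 0.2, 3.8]
t8.22 now dock mm [ -38.4 -137.4  103.9] shift mm [5.9 0.6 0.6] turn [-0.0004 -0.0037 -0.0009] F [-0.86  0.43  3.76] open 0.0442
```

```bash
python3 -m jog '[[0.003,0,0,0,-0.003,0,0.044]]'| grep -E "tcp|ft";python3 -m jog '[[0.002,0,0,0,0,0,0.044]]'| grep -E "tcp|ft"; python3 -c "
from h import *;delta(-39,-120,98,90)"
```

```text
tcp_pos: [0.542, -0.1121, 0.1511]
ft_force: [-1.7, 1.4, 4.4]
tcp_pos: [0.542, -0.1121, 0.1491]
ft_force: [-1.7, 2.0, 5.5]
t8.47 now dock mm [ -38.2 -137.4   99.1] shift mm [  1.1 -17.4   0.8] turn [-0.0003 -0.0009 -0.001 ] F [-1.22  2.28  5.52] open 0.044
```

```bash
python3 -m jog '[[0.0008,0,0.0005,0,0,0,0.044],[0,-0.004,0,0,0,0,0.044],[0,-0.004,0,0,0,0,0.044],[0,-0.004,0,0,0,0,0.044]]'| grep -E "tcp|ft"; python3 -c "
from h import *;delta(-39,-100,98,90)"
```

```text
tcp_pos: [0.5412, -0.1023, 0.15]
ft_force: [0.1, -4.8, 4.2]
t8.97 now dock mm [ -37.  -127.7  100. ] shift mm [  1.8 -27.7   2. ] turn [ 0.0017 -0.0039 -0.0054] F [-0.92 -4.73  4.2 ] open 0.0439
```

```bash
python3 -m jog '[[0.001,0.001,0.0015,0.001,-0.004,-0.005,0.044]]'| grep -E "tcp|ft";python3 -m jog '[[0.001,0,0,0,0,0,0.044]]'| grep -E "tcp|ft"; python3 -c "
from h import *;delta(-39,-100,98,90)"
```

```text
tcp_pos: [0.541, -0.1032, 0.1497]
ft_force: [1.7, 4.2, 5.4]
tcp_pos: [0.5412, -0.1033, 0.1489]
ft_force: [-3.3, 0.9, 6.5]
t9.22 now dock mm [ -37.1 -128.6   98.9] shift mm [  0.9 -28.6   1.8] turn [ 0.0012 -0.0027 -0.0005] F [-3.03  1.57  6.46] open 0.0437
```

```bash
python3 -m jog '[[0.001,0,0.0015,0,-0.003,0,0.044]]'| grep -E "tcp|ft";python3 -m jog '[[0.001,-0.003,0,0,0,0,0.044]]'| grep -E "tcp|ft";python3 -m jog '[[0.0005,-0.004,0,0,0,0,0.044]]'| grep -E "tcp|ft"; python3 -c "
from h import *;delta(-39,-100,98,90)"
```

```text
tcp_pos: [0.541, -0.1033, 0.1485]
ft_force: [1.4, 3.4, 8.4]
tcp_pos: [0.5411, -0.1013, 0.1485]
ft_force: [-0.5, -8.0, 11.3]
tcp_pos: [0.5409, -0.0983, 0.1487]
ft_force: [0.8, -6.0, 5.2]
t9.60 now dock mm [ -36.4 -123.6   98.7] shift mm [  0.6 -23.6   2.5] turn [ 0.0033 -0.004  -0.0043] F [-0.45 -6.01  5.17] open 0.0439
```

```bash
python3 -m jog '[[0.001,-0.004,0.001,0.003,-0.004,-0.004,0.044]]'| grep -E "tcp|ft";python3 -m jog '[[0.001,-0.005,0.0005,0,0,0,0.044]]'| grep -E "tcp|ft";python3 -m jog '[[0.0008,-0.005,0.0005,0,0,-0.002,0.044]]'| grep -E "tcp|ft"; python3 -c "
from h import *;delta(-39,-100,98,90)"
```

```text
tcp_pos: [0.5402, -0.0953, 0.1486]
ft_force: [2.5, -5.9, 6.9]
tcp_pos: [0.5396, -0.0916, 0.1486]
ft_force: [-0.6, -8.1, 9.1]
tcp_pos: [0.5389, -0.0878, 0.1487]
ft_force: [0.0, -6.9, 7.4]
t9.97 now dock mm [ -36.  -113.    98.7] shift mm [  0.6 -13.    2.9] turn [ 0.0029 -0.0046 -0.0041] F [-1.44 -6.73  7.45] open 0.0437
```

```bash
python3 -m jog '[[0.0008,-0.005,0.002,0.003,-0.004,-0.004,0.044]]'| grep -E "tcp|ft";python3 -m jog '[[0.0008,-0.005,0.002,0,-0.001,-0.002,0.044]]'| grep -E "tcp|ft";python3 -m jog '[[0.0008,-0.005,0.0015,0,-0.001,-0.002,0.044]]'| grep -E "tcp|ft"; python3 -c "
from h import *;delta(-39,-85.5,98,90)"
```

```text
tcp_pos: [0.5374, -0.0839, 0.1488]
ft_force: [2.8, -5.4, 5.5]
tcp_pos: [0.5359, -0.0801, 0.149]
ft_force: [1.5, -4.4, 5.0]
tcp_pos: [0.5347, -0.076, 0.149]
ft_force: [1.7, -5.5, 5.2]
t10.35 now dock mm [ -37.7 -100.6   99. ] shift mm [  1.  -15.1   1.3] turn [ 0.0023 -0.0066 -0.0009] F [ 0.51 -5.75  5.18] open 0.0441
```

```bash
python3 -m jog '[[0.0012,-0.005,0.001,0.002,-0.004,-0.002,0.044]]'| grep -E "tcp|ft";python3 -m jog '[[0.001,-0.005,0.001,0,-0.001,-0.002,0.044]]'| grep -E "tcp|ft";python3 -m jog '[[0.001,-0.004,0.001,0,-0.001,-0.002,0.044]]'| grep -E "tcp|ft"; python3 -c "
from h import *;delta(-39,-85.5,98,90)"
```

```text
tcp_pos: [0.5338, -0.072, 0.1487]
ft_force: [0.6, -5.1, 6.7]
tcp_pos: [0.533, -0.068, 0.1486]
ft_force: [2.0, -6.2, 7.5]
tcp_pos: [0.5323, -0.0651, 0.1486]
ft_force: [1.3, -6.8, 8.2]
t10.72 now dock mm [-37.7 -89.4  98.6] shift mm [ 0.6 -3.9  1.3] turn [ 0.0031 -0.0064 -0.0001] F [-0.19 -6.93  8.16] open 0.0444
```

```bash
python3 -m jog '[[0.0008,-0.003,0.001,0.002,-0.004,0,0.044]]'| grep -E "tcp|ft";python3 -m jog '[[0.0008,-0.003,0.0005,0,-0.001,-0.002,0.044]]'| grep -E "tcp|ft";python3 -m jog '[[0.0008,-0.002,0.0005,0,-0.001,-0.001,0.044]]'| grep -E "tcp|ft"; python3 -m jog '[[0.0008,-0.002,0.0005,0,-0.001,-0.001,0.044]]'| grep -E "tcp|ft"; python3 -c "
from h import *;delta(-39,-85.5,98,90)"
```

```text
tcp_pos: [0.5318, -0.063, 0.1487]
ft_force: [0.8, -5.0, 6.3]
tcp_pos: [0.5317, -0.062, 0.1488]
ft_force: [4.4, -23.0, 3.2]
tcp_pos: [0.5317, -0.062, 0.1488]
ft_force: [2.6, -13.7, 4.9]
tcp_pos: [0.5317, -0.0619, 0.1488]
ft_force: [2.0, -10.9, 6.4]
t11.22 now dock mm [-37.6 -86.2  98.8] shift mm [ 0.8 -0.7  1.4] turn [ 0.0024 -0.0041 -0.0062] F [ -0.33 -11.08   6.36] open 0.0441
```

The force jumped to about 23 N at 44 mm of travel, so the bolt is at its end stop. I'll lift straight up to let the catch spring, then clear.

```bash
python3 -m jog '[[-0.004,0,0,0,0,0,0.044],[-0.006,0,0,0,0,0,0.044],[-0.006,0.001,0,0,0,0,0.044],[-0.01,0.005,0,0,0,0,0.044],[-0.03,0.005,0,0,0,0,0.044],[-0.04,0.01,0,0,0,0,0.044],[-0.04,0.03,0,0,0,0,0.044],[-0.03,0.04,0,0,0,0,0.044],[0,0.04,0,0,0,0,0.044],[0,0,0,0,0,0,0.044]]'
python3 - <<'E'
from h import *;import cv2
delta(-39,-200,200,90)
s=observe();c=camera('wrist')
np.savez('w5.npz',T=s['ee_rot'],P=s['tcp_pos'],M=c['mount'],k=[c['fov_y'],c['cx'],c['cy']])
f=c['frame'];cv2.imwrite('pics/w5.png',cv2.resize(f[150:360,140:440],None,fx=2.6,fy=2.6,interpolation=cv2.INTER_CUBIC))
E
```

```text
time: 12.48
tcp_pos: [0.5596, -0.1935, 0.3245]
ee_rot: [[0.006, 0.219, -0.976], [-0.006, -0.976, -0.219], [-1.0, 0.007, -0.005]]
ft_force: [-0.9, 0.5, -1.3]
opening: 0.0438
t12.47 now dock mm [ -38.5 -220.7  274.5] shift mm [ 74.4 -21.2   0.8] turn [ 0.0052 -0.0048 -0.0071] F [-0.74  0.71 -1.34] open 0.0438
```

View pics/w5.png

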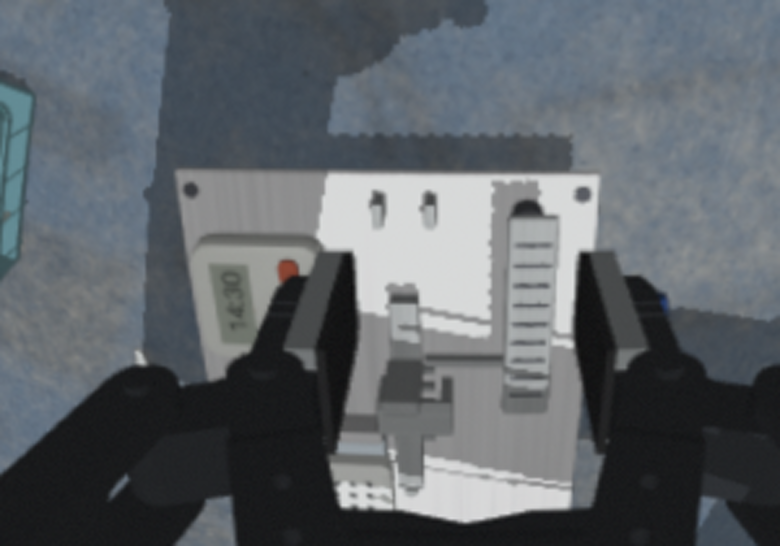

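The picture shows the bolt out past the saddle: tail at (404,292), nose at (411,487). The pad is at (508–557, 217–393) and the fingers are clear. I'll compute travel and catch height, and get a top view.

Run:
```python
from h import *;import cv2
R,p=dock()
def G(w,u,v,z): return (R.T@(wray(w,(u,v),z)-p)*1000).round(1)
w=np.load('w5.npz');a=lambda u,v:(140+(u+.5)/2.6-.5,150+(v+.5)/2.6-.5)
w1=np.load('w1.npz');b=lambda u,v:(255+(u+.5)/3-.5,145+(v+.5)/3-.5)
print('tail before',G(w1,*b(67,275),.068),'after',G(w,*a(404,292),.068),'nose',G(w,*a(411,487),.068))
for z in (.088,.083,.078): print('pad',z,G(w,*a(510,217),z),G(w,*a(557,217),z),G(w,*a(548,393),z))
print('deck',G(w,*a(177,170),.05),G(w,*a(600,175),.05))
c=camera('top');f=c['frame'][132:252,318:468]
cv2.imwrite('pics/top2.png',cv2.resize(f,None,fx=5,fy=5,interpolation=cv2.INTER_CUBIC))
```

```text
tail before [ -12.2 -150.    18. ] after [  -9.9 -112.7   18. ] nose [-9.5 13.3 18. ]
pad 0.088 [ -57.1 -161.1   38. ] [ -76.9 -161.1   38. ] [-77.9 -68.8  38. ]
pad 0.083 [ -57.4 -158.8   33. ] [ -77.6 -158.8   33. ] [-78.5 -65.   33. ]
pad 0.078 [ -57.7 -156.5   28. ] [ -78.2 -156.5   28. ] [-79.1 -61.2  28. ]
deck [ 100.6 -165.4   -0. ] [-100.8 -165.    -0. ]
```

View pics/top2.png

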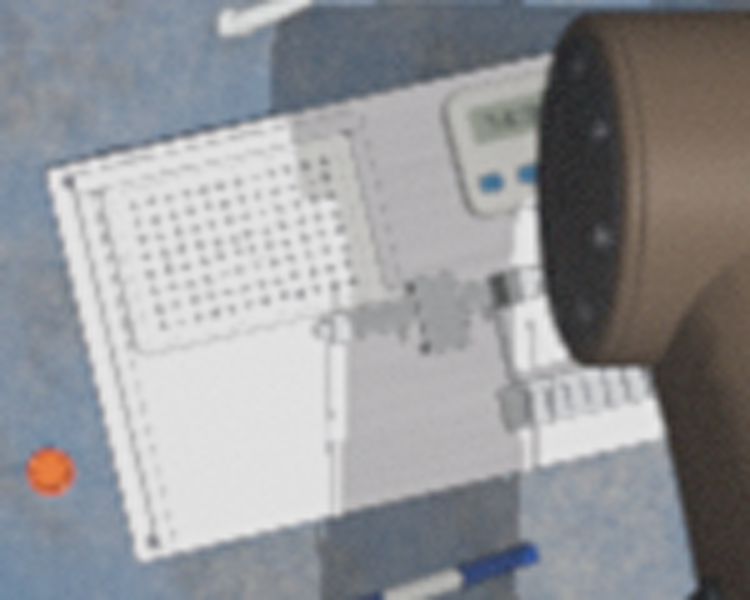

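The plate is home and the bolt nose lies across its front at crop px (330,325); the orange cap and marker look unmoved. My px for the bolt tail and the pad's far end were ambiguous because of shadows, so I'll look closer.

```bash
python3 -m jog '[[0.03,-0.01,0,0.005,-0.005,-0.007,0.085],[0.04,-0.01,0,0,0,0,0.085],[0.03,0,0,0,0,0,0.085],[0,0,0,0,0,0,0.085],[0,0,0,0,0,0,0.085]]'|grep tcp
python3 - <<'E'
from h import *;import cv2
delta(-39,-200,170,90)
s=observe();c=camera('wrist')
np.savez('w6.npz',T=s['ee_rot'],P=s['tcp_pos'],M=c['mount'],k=[c['fov_y'],c['cx'],c['cy']])
f=c['frame'];cv2.imwrite('pics/w6f.png',f);cv2.imwrite('pics/w6.png',cv2.resize(f[190:340,220:420],None,fx=4,fy=4,interpolation=cv2.INTER_CUBIC))
E
```

```text
tcp_pos: [0.5547, -0.1682, 0.2242]
t13.20 now dock mm [ -37.8 -194.9  174.2] shift mm [4.2 5.1 1.3] turn [ 0.0062 -0.0015 -0.    ] F [-0.36 -0.46  0.2 ] open 0.0852
```

View pics/w6.png

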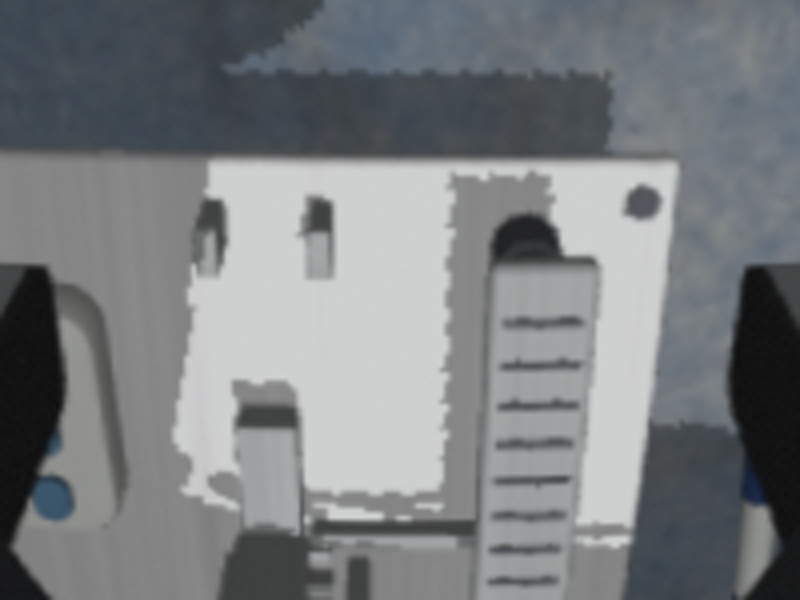

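The crop shows the bar's tail top edge at (238–297, 426), the tab's base (pushed-face bottom) at v≈530 and the pad's near edge at (491–599, 262).

Run:
```python
from h import *
R,p=dock();w=np.load('w6.npz');a=lambda u,v:(220+(u+.5)/4-.5,190+(v+.5)/4-.5)
G=lambda u,v,z:(R.T@(wray(w,a(u,v),z)-p)*1000).round(1)
print('tail top',G(238,426,.068),G(297,426,.068),'base',G(268,406,.058),'tab base',G(268,530,.068))
for z in (.088,.083,.078):
  l,r=G(491,262,z),G(599,262,z);print(z,l,r,'w',l[0]-r[0])
print('deck corner',G(680,158,.05))
w1=np.load('w1.npz');b=lambda u,v:(255+(u+.5)/3-.5,145+(v+.5)/3-.5)
print('before',(R.T@(wray(w1,b(67,270),.068)-p)*1000).round(1),(R.T@(wray(w1,b(150,262),.068)-p)*1000).round(1))
```

```text
tail top [  -3.2 -107.3   18. ] [ -16.6 -107.7   18. ] base [  -9.  -105.9    8. ] tab base [ -8.4 -75.7  18. ]
0.088 [ -56.5 -162.    38. ] [ -77.3 -161.7   38. ] w 20.799999999999997
0.083 [ -56.9 -159.2   33. ] [ -78.2 -158.9   33. ] w 21.300000000000004
0.078 [ -57.4 -156.4   28. ] [ -79.2 -156.1   28. ] w 21.800000000000004
deck corner [-100.8 -166.3   -0. ]
before [ -14.2 -149.9   18. ] [ -17.8 -119.7   18. ]
```

Bolt travel reads about 43–44 mm from the images, which is fully out. Catch height is ambiguous in the image, so I'll check it with a light touch, well under the 6 mm release depth.

```bash
python3 -m jog '[[0,-0.02,0.001,0.005,0,0,0.044],[0,-0.02,0,0,0,0,0.044],[0.02,-0.02,0,0,0,0,0.044],[0.02,0,0,0,0,0,0.044],[0.01,0,0,0,0,0,0.044],[0.005,0,0,0,0,0,0.044]]'|grep -E "tcp|ft|open"; python3 -c "
from h import *;delta(-39,-136,112,90)"
```

```text
tcp_pos: [0.5453, -0.1078, 0.1771]
ft_force: [-0.0, 0.5, 0.7]
opening: 0.044
t14.00 now dock mm [ -34.1 -133.9  127.1] shift mm [15.   2.1  5.1] turn [ 0.0013 -0.0165 -0.0024] F [0.07 0.52 0.68] open 0.044
```

```bash
python3 -m jog '[[0.006,0.003,0.004,0,-0.016,-0.002,0.044],[0.006,0,0.001,0,0,0,0.044],[0.004,0,0,0,0,0,0.044]]'|grep -E "tcp|ft";for i in 1 2 3; do python3 -m jog '[[0.001,0,0,0,0,0,0.044]]'|grep -E "tcp|ft"; done; python3 -c "
from h import *;delta(-39,-136,107,90)"
```

```text
tcp_pos: [0.5416, -0.1126, 0.1614]
ft_force: [-0.4, 0.6, -0.1]
tcp_pos: [0.5415, -0.1127, 0.16]
ft_force: [-0.1, 0.7, 0.6]
tcp_pos: [0.5416, -0.1128, 0.1591]
ft_force: [-0.1, -0.3, 0.9]
tcp_pos: [0.5416, -0.1127, 0.1582]
ft_force: [-1.2, 0.4, 3.1]
t14.75 now dock mm [ -38.7 -138.   108.2] shift mm [ 1.2 -2.   0.3] turn [ 0.0004 -0.001  -0.0007] F [-1.06  0.65  3.08] open 0.0443
```

The fingertip met the pad at TCP z 0.1585 with about 3 N, the same height as the sprung-up pad before. The catch is up. Next I'll retract and take a last top view.

```bash
python3 -m jog '[[-0.01,0,0,0,0,0,0.044],[-0.03,0,0,0,0,0,0.044],[-0.05,0,0,0,0,0,0.044],[-0.04,0.03,0,0,0,0,0.044],[0,0.06,0,0,0,0,0.044],[0,0.06,0,0,0,0,0.044],[0,0.06,0,0,0,0,0.044],[0,0.06,0,0,0,0,0.044],[0,0.04,0,0,0,0,0.044],[0,0,0,0,0,0,0.044]]'|grep -E "tcp|ft|time"
python3 - <<'E'
from h import *;import cv2
c=camera('top');f=c['frame'][132:252,318:468]
cv2.imwrite('pics/top3.png',cv2.resize(f,None,fx=5,fy=5,interpolation=cv2.INTER_CUBIC))
E
```

```text
time: 16.0
tcp_pos: [0.6111, -0.4246, 0.3027]
ft_force: [0.4, 1.0, -0.2]
```

View pics/top3.png

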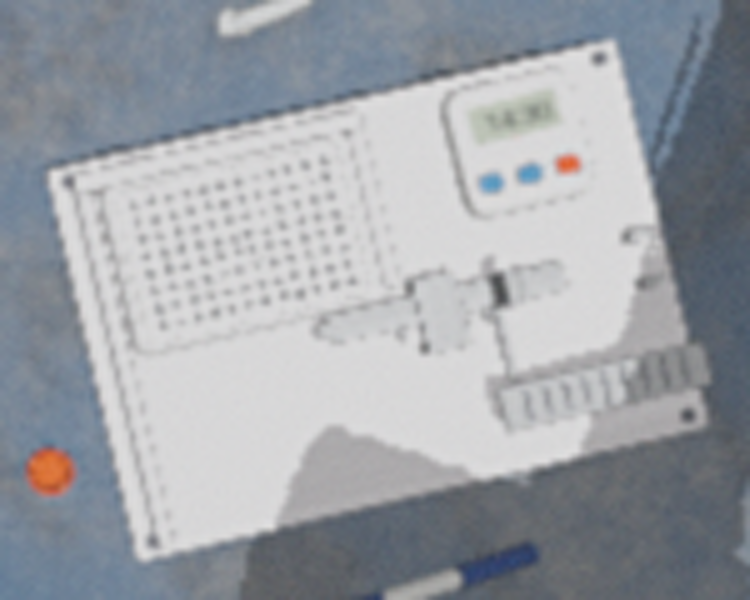

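The last top view shows the plate square against the stop. The tab has gone from (587,268) to (500,290), about 44 mm. The pad outline is where it was at the start, and the timer, marker and cap have not moved.

```bash
python3 -c "
from rig import sign_off;print(sign_off())"
```

```text
the job is handed in; nothing more can be done
None
```

I pushed the plate home with both fingertips, then held the catch down with one finger while the other pushed the bolt out to its end stop. I let the catch spring up, moved the arm clear and handed the job in at about 16 s; no verdict is given.

**Plate:** the push ended firmly against the back stop at about 10 N. The plate's front edge then measured about 1 to 3 mm in front of the shaker's origin line; the home position puts it at 1 mm.

**Bolt:** force jumped to about 23 N at the end of the stroke. Travel read 42 to 44 mm in the wrist pictures and about 44 mm in the last top view.

**Catch:** the wrist picture could not settle whether the pad was fully up. I touched it lightly after the release, pressing well under 1 mm, and met it at its original height with about 3 N, so it is up.

**Other things:** the timer, marker and orange cap look unmoved in the last top view. I did not recheck the pipettes or the book; the arm stayed away from them.

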